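# Clamp a tester pot in the bench shaker until the catch snaps

## Task

Load the orange tester pot with the black-rimmed lid, one of the three pots standing free on the left of the worktop, into the small pot shaker: stand it upright, right down in the cup, and let go of it. Then swing the clamp bar over onto it and press the bar's red thumb pad down until the catch snaps and the bar stays shut by itself. The platform floats on rubber mounts, so press with feeling, never with more than 25 N, and leave the other two pots where they are.

Things in the scene. Friction and masses are not known exactly. Their poses are not given: they have to be found in the camera images.
- tester_pot_2: the pot to load: orange body, black lid rim, teal lid top; loose, 60 to 130 g. Body 46 mm in diameter up to 46 mm high, lid 49 mm in diameter from there to the top at 60 mm. Origin: centre of its underside, z up. It starts upright on the worktop, at least 110 mm from the other pots (the tins and pots at the far back are only stock).
- tester_pot_1: a red tester pot with a red lid, same size and origin; leave it standing (not shifted by more than 40 mm, not toppled)
- tester_pot_3: a green and cream tester pot with a cream lid, same size and origin; leave it standing (not shifted by more than 40 mm, not toppled)
- shaker: the shaker: white housing 220 mm (x) by 160 mm (y), its top at 56 mm, fixed to the worktop. Origin: centre of its underside, z up; its control panel faces its own -x, the clamp hinge is at its +x end, the catch at its -x end. On it floats an aluminium platform whose top is 70 mm above the worktop.
- platform (a joint): how far the platform is pressed down on its stiff rubber mounts (m, 0 unloaded, positive down): 40 N per mm. Loading it, or anything standing on it, with more than 26 N (0.00065) overloads the mounts.
- cup (a point): centre of the cup's floor (70 mm above the worktop; x and y axes as the shaker's). The cup is black, 22 mm deep, bore 49 mm in diameter for the pot's 46 mm body, its mouth flared to 58 mm, 66 mm across outside. It lies at the shaker's origin in x and y.
- bar_hinge (a point): centre of the clamp bar's hinge: 60 mm towards the shaker's +x from the cup's centre, 147.5 mm above the worktop; the hinge axis is the shaker's y. The two hinge cheeks beside it are 30 mm across in all and reach up to 159 mm.
- clamp_bar (a joint): angle of the clamp bar (rad): 0 = level; grows as its free end rises; 1.75 to 2.05 = open, leaning back off the cup (stop at 2.1). A friction hinge: the bar stays where it is left (1 N moves its end). A sprung white nylon foot under it meets the lid of the pot in the cup at about 0.3 and lifts the bar back to more than 0.24 unless the catch has snapped; snapped shut it stays somewhere from 0.00 to 0.20.
- bar_end (a point): centre of the top face of the red thumb pad on the bar's free end (36 mm along the bar, 30 across, 7 thick; pinch it across the 30 mm or push it). At bar angle a it stands 133 cos a - 11.5 sin a mm from the hinge towards the shaker's -x, and 133 sin a + 11.5 cos a mm above the hinge: 159 mm over the worktop at a = 0.
- catch_pin (a point): steel pin across the bar, 27 mm under the thumb pad's top. Pressed down it meets a sprung brass roller whose height is set anew each time over 24 mm and is not told: feel for it, at bar angles from 0.26 to 0.05. The push (2-4 N from the foot before) rises to 7-16 N in 2-4 mm, falls to nothing as the roller snaps over the pin, and about 7 mm below first touch rises steeply at the hard stop: then it is shut; stop there.
Mind the look-alikes: they are no part of the job. Leave any blue look-alike of the tester_pot_2 alone.

How it is judged:
On the way, in this order (a step that is already met when the one before it is completed fails the run):
1. the orange pot stands upright, fully down in the cup, released, with the clamp bar still open (horizontal distance between tester_pot_2 and cup below 0.004 m and z of tester_pot_2 in the frame of cup below 0.004 m and angle between tester_pot_2's own z axis and vertical below 0.06 rad and contact force between the fingers and tester_pot_2 below 0.1 N and value of joint clamp_bar above 0.9 rad), for 0.2 s.
2. the clamp bar has been pressed down past its catch (value of joint clamp_bar below 0.22 rad), for 0.2 s.
At the end, for the whole second after the job is handed in: the orange pot stands upright (within 0.06 rad) and fully down in the cup (within 4 mm of its centre and floor), at rest, and the clamp bar is held shut by its catch alone (bar angle below 0.22 rad and at rest) (horizontal distance between tester_pot_2 and cup below 0.004 m and z of tester_pot_2 in the frame of cup below 0.004 m and angle between tester_pot_2's own z axis and vertical below 0.06 rad and value of joint clamp_bar below 0.22 rad and velocity of joint clamp_bar below 0.05 rad/s and linear speed of tester_pot_2 below 0.02 m/s); the robot touches nothing.
It fails at once if the platform is pressed down more than 0.65 mm on its rubber mounts (over 26 N) (value of joint platform above 0.00065 m).
It fails at once if one of the other pots is shifted by more than 40 mm or toppled (distance of any of tester_pot_1, tester_pot_3 from where it was at the start of the episode above 0.04 m or angle between any of tester_pot_1, tester_pot_3's own z axis and vertical above 0.5 rad).
It also fails if it takes over 72 s, if anything falls off the work surface, if the arm or the gripper's body presses on something with over 40 N, if the wrist force passes 120 N, or if a joint passes its speed limit or range.

## Robot

A 7-joint arm with a two-finger parallel gripper is mounted at the origin on a cart in front of the work surface, level with it; the furniture and walls round the work are solid. World frame = base frame: x ahead of the robot, y to its left, z up, the work surface at z = 0. Lengths are in m, angles in rad, forces in N, time in s.
With the tool pointing down it reaches from about 0.4 to 0.85 m from the base axis. Payload 10.4 kg.
Tool frame: the origin (TCP) lies between the finger pads; the fingertips stand manip.finger_overhang ahead of it and the grasp point (between the pads) lies 11 mm behind it (manip.finger_overhang is the distance from the TCP to the fingertips, in m); x points along the fingers, z is the direction in which the jaws open and shut, and the axes are right-handed (so a half turn about x gives the same grasp; the last joint's range is limited). The gripper opens to 85 mm and grips with 20 to 120 N. Pads are 22 mm wide; open, the fingers measure 114 mm over their backs; the gripper's body (76 mm by 85 mm) begins 54 mm behind the grasp point. The pads swing forward as they close: fully open they stand 13 mm farther back than shut.
Start: joints at [1.227, 0.332, -0.065, 1.46, 0.022, 1.35, -0.088], TCP at [0.197, -0.593, 0.239] pointing down, gripper open.
Joint ranges: [-2.6, 2.6], [-0.5, 2.12], [-1.47, 1.34], [0.16, 2.42], [-1.27, 4.41], [0.06, 2.06], [-2.6, 2.6]. Speed limits (rad/s): [2.22, 2.22, 2.79, 2.79, 3.14, 3.14, 3.14].

## Interface

Orientations are given as a unit quaternion [x, y, z, w].
In Python, from workcell import get_obs, camera, workorder, manip gives the robot as it stands. The module is installed in compiled form; this text tells all that it offers.
- The arm moves only by the tool play_rows, never from a script. Its argument "increments" is text: rows parted by semicolons, each of 4 numbers parted by spaces: the shift along the tool's x, y, z in m, then the turn about the tool's x in rad. A call has 1 to 20 rows; each row shifts and turns the pose as measured when the row begins, along the tool's axes as they then stand; what a row does not reach is not made up. A row lasts 1/10 s, in which the tool goes at most 50 mm and 8.59 degrees, less where a joint would pass 70% of its speed; a pose out of reach is approached as far as the arm can. A call is refused whole if a number of a shift passes 0.05 or a number of a turn 0.15, either way. A call with a gripper value outside its range is refused whole. "hand" is the gripper command: -1 is fully open, 1 is shut, values between are in proportion, set as the call begins (left out, the last holds). The fingers move at their own pace and stop on an object; "squeeze" is the grip in N (left out, the last holds). Time passes only in rows, so rows that do not move let the fingers close. It gives the time, the measured TCP pose, the force and the opening at its end, in the units of the state.
- get_obs(): the state, without advancing time (a new reading comes with each control period).
- camera(name): name is "scene" or "top" or "wrist"; returns a dict with "img" (384x512x3 uint8, blue, green, red), "fov_y" (degrees; the focal length in pixels is half the picture's height over the tangent of half this angle, whatever the lens; pixels are square), "cx", "cy" (the principal point, pixels), "distortion" ([k1, k2, p1, p2, k3] as OpenCV has them; the pictures are not rectified), "R" (3x3) and "t" (3): a world point X has camera coordinates R X + t; the wrist camera has in their place "tool_from_camera" (4x4, takes a point from camera to tool coordinates, whose origin is the TCP and whose axes are the tool frame's). Camera axes: x right, y down, z forward; pixel columns grow to the right and rows downward; lengths in m; the calibration is good to about 2 mm. A picture is of the moment at which its call begins: read the wrist's pose just before it. There is no depth.
- workorder.hand_in(): hands the job in, once; it reports no verdict.
The state is a dict: "clock": time; "joint_pos": joint angles; "joint_velocities": joint speeds; "tau": joint torques, N m; "position": TCP position; "ee_rot": TCP orientation; "ft_force": force on the tool from outside, world axes, zero at the start; "torque": the same for the moment, N m; "grip_width": opening from 0.0 (shut) to 1.0 (fully open).
Only numpy, scipy, OpenCV 4.12 (cv2) and the standard library are available. Lean on these libraries where they do the work, as an engineer would, in place of code of your own. Each camera call takes 0.05 s, during which the arm holds its last target.

## Working session

There is one attempt and no reset: what is moved stays moved. The work goes in short steps, Python scripts to look and compute and a tool call to move; the robot and the scene stay as the last step left them, time stands still between calls to the robot, and variables do not carry over. Pictures are saved under pics/ and viewed, and the job is handed in when it is done.

Besides the shell and the picture viewer there is one more tool, called after "Request:" in YAML: its name, and indented under it one key for each argument. play_rows: Moves the arm, as the interface text tells. Its arguments: {"type":"object","properties":{"increments":{"type":"string"},"hand":{"type":"number"},"squeeze":{"type":"number"}},"required":["increments"]}

```bash
mkdir -p pics
cat > h.py <<'E'
import numpy as np, cv2
from workcell import get_obs, camera, workorder, manip
from scipy.spatial.transform import Rotation as Rn
def K(c):
    f=192/np.tan(np.radians(c['fov_y'])/2)
    return np.array([[f,0,c['cx']],[0,f,c['cy']],[0,0,1.]])
def cam(name):
    o=get_obs(); c=camera(name)
    if name=='wrist':
        T=np.array(c['tool_from_camera']);Rw=Rn.from_quat(o['ee_rot']).as_matrix()
        Rc=Rw@T[:3,:3]; p=Rw@T[:3,3]+np.array(o['position'])
        c['R']=Rc.T; c['t']=-Rc.T@p
    c['R']=np.array(c['R']);c['t']=np.array(c['t'])
    return c
def px2w(c,uv,z):
    n=cv2.undistortPoints(np.array(uv,float).reshape(-1,1,2),K(c),np.array(c['distortion'],float)).reshape(-1,2)
    d=np.c_[n,np.ones(len(n))]@c['R']; o=-c['R'].T@c['t']
    s=(np.broadcast_to(z,len(n))-o[2])/d[:,2]
    return o+d*s[:,None]
def w2px(c,X):
    return cv2.projectPoints(np.array(X,float).reshape(-1,3),cv2.Rodrigues(c['R'])[0],c['t'],K(c),np.array(c['distortion'],float))[0].reshape(-1,2)
import pickle
def save(c,n): pickle.dump(c,open(n+'.pkl','wb'))
def load(n): return pickle.load(open(n+'.pkl','rb'))
E
python3 - <<'E'
from h import *
o=get_obs(); print(o, manip.finger_overhang)
for n in ['scene','top']:
    c=cam(n); save(c,n); cv2.imwrite(f'pics/{n}0.png',cv2.resize(c['img'],(800,600),interpolation=cv2.INTER_CUBIC))
    print(n,c['fov_y'],-c['R'].T@c['t'],c['R'],c['distortion'])
E
```

```text
{'clock': 0.0, 'joint_pos': array([ 1.2273926 ,  0.33281961, -0.06471961,  1.46095806,  0.02162648,
        1.34988865, -0.08850199]), 'joint_velocities': array([-1.33325701e-03, -9.38803333e-05,  1.55233575e-04, -1.59736132e-03,
        2.73570314e-04,  1.06557120e-03,  1.24194209e-03]), 'tau': array([-4.74846765e-04, -6.25430059e+01,  4.90575610e-02, -3.91606593e+01,
        1.62194244e-02,  9.79831471e-03, -2.81127433e-05]), 'position': array([ 0.19696331, -0.59276645,  0.23854062]), 'ee_rot': array([ 0.41397149,  0.5738596 , -0.4134515 ,  0.57303632]), 'ft_force': array([-0.7120497 ,  0.41517426,  0.41089455]), 'torque': array([-0.04396379, -0.02755151,  0.00812001]), 'grip_width': 0.9988884195000478} 0.008
scene 50.449281958145924 [ 0.27035211 -0.43329688  0.74162225] [[ 8.82761788e-01 -4.69820779e-01 -2.47310396e-04]
 [-3.43954241e-01 -6.45908232e-01 -6.81540927e-01]
 [ 3.20042349e-01  6.01723351e-01 -7.31779955e-01]] [-0.07828981  0.          0.          0.          0.        ]
top 47.774025120579594 [0.47008486 0.10225068 1.06162268] [[ 0.00750456 -0.99967402  0.02440341]
 [-0.99771583 -0.00912376 -0.06693193]
 [ 0.06713276 -0.02384537 -0.99745907]] [-0.08662203  0.          0.          0.          0.        ]
```

View pics/scene0.png

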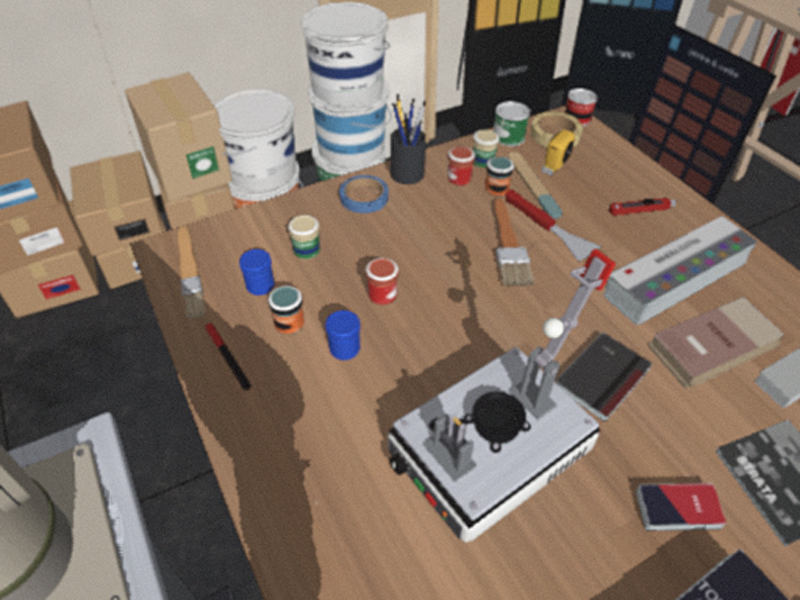

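View pics/top0.png

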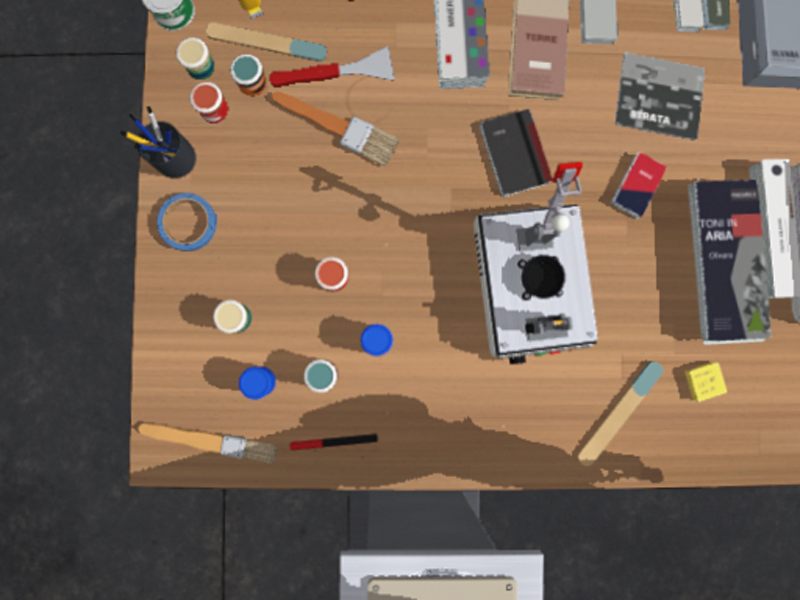

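Candidates for the orange pot in the scene view are the free orange pot (286,308), the stock orange pot at the far back (499,175), and the blue look-alikes (257,271) and (343,334). The red pot is at (382,280) and the cream one at (304,235). I choose (286,308), which is (320,376) in the top view, and will check it in a crop.

Run:
```python
from h import *
s=load('scene')['img']; t=load('top')['img']
a=cv2.resize(s[170:220,150:220],(560,400),interpolation=cv2.INTER_CUBIC)
cv2.imwrite('pics/crop_s.png',a)
b=cv2.resize(t[215:260,140:260],(720,270),interpolation=cv2.INTER_CUBIC)  # x6
cv2.imwrite('pics/crop_t1.png',b)
b=cv2.resize(t[95:235,290:390],(500,700)[:2],interpolation=cv2.INTER_CUBIC)
b=cv2.resize(t[95:235,290:390],(428,600),interpolation=cv2.INTER_CUBIC)
cv2.imwrite('pics/crop_t2.png',b)
```

```text
(no output)
```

View pics/crop_s.png

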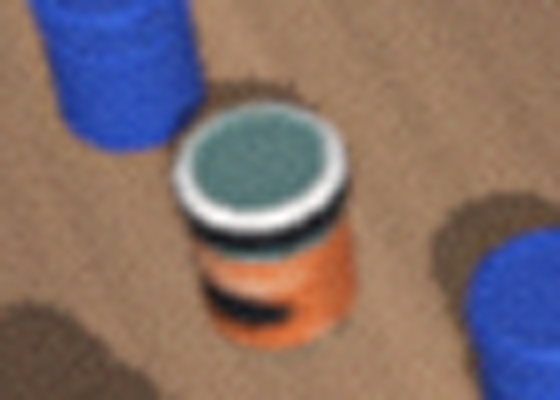

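View pics/crop_t1.png

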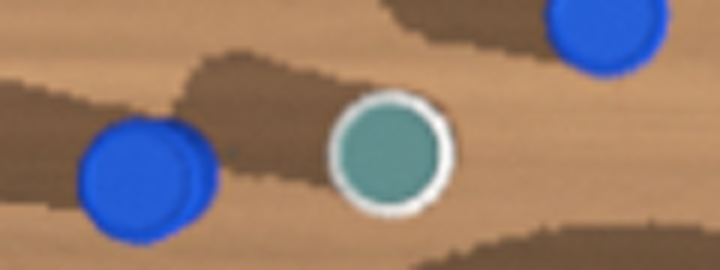

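View pics/crop_t2.png

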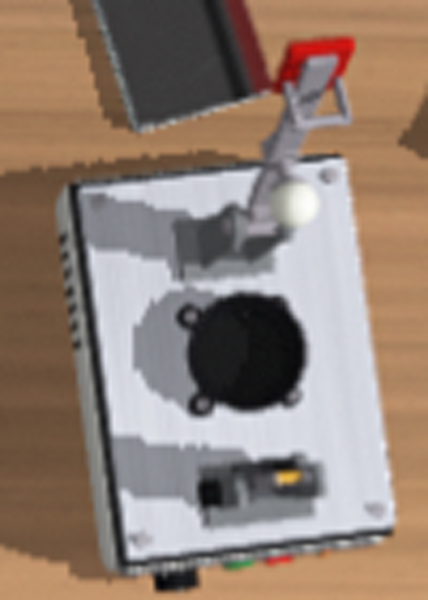

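The pot at crop_s (265,220) has an orange body, a black lid rim and a teal top, so it is the target. Its lid centre in the top crop is (391,154), and the cup is at crop_t2 (247,351). Next I work out positions.

Run:
```python
from h import *
s=load('scene'); t=load('top')
def t2(p): return [290+(p[0]+.5)/4.28-.5,95+(p[1]+.5)/4.286-.5]
print('pot top',px2w(t,[[140+391.5/6-.5,215+154.5/6-.5]],.060))
print('pot scene',px2w(s,[[150+258.5/8-.5,170+157.5/8-.5]],.060), 'lid outer c')
print('others',px2w(t,np.array([[332,274],[230,317],[376,340],[257,382]])/1.5625,.06))
print('cup',px2w(t,[t2((247,351))],.092))
print('plat corners',px2w(t,[t2(p) for p in [(78,190),(127,560),(345,158),(393,530)]],.070))
print('screws',px2w(t,[t2(p) for p in [(140,537),(375,510),(330,174)]],.070))
g=cv2.resize(s['img'][150:350,240:400],(640,800)[:2])
cv2.imwrite('pics/crop_s2.png',cv2.resize(s['img'][150:350,240:400],(480,600),interpolation=cv2.INTER_CUBIC))
```

```text
pot top [[0.42775576 0.18548212 0.06      ]]
pot scene [[0.43004432 0.1877968  0.06      ]] lid outer c
others [[0.57774122 0.16967692 0.06      ]
 [0.51247588 0.31976116 0.06      ]
 [0.48046109 0.10347027 0.06      ]
 [0.41719154 0.27793483 0.06      ]]
cup [[ 0.57491469 -0.13772716  0.092     ]]
plat corners [[ 0.66412305 -0.05108241  0.07      ]
 [ 0.46403502 -0.07719178  0.07      ]
 [ 0.68438881 -0.19900036  0.07      ]
 [ 0.48087956 -0.22289706  0.07      ]]
screws [[ 0.47638564 -0.08424691  0.07      ]
 [ 0.49164613 -0.21301848  0.07      ]
 [ 0.67532242 -0.19044543  0.07      ]]
```

View pics/crop_s2.png

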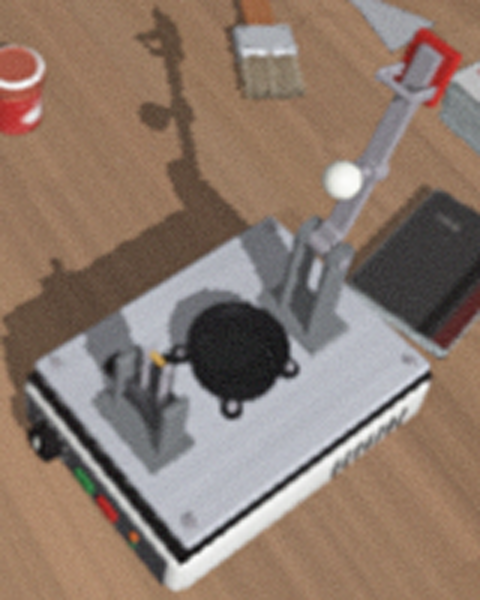

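```bash
cat > go.py <<'E'
import sys
from h import *
# usage: go.py x y z [jawdeg]
o=get_obs(); p=np.array(o['position']); R=Rn.from_quat(o['ee_rot']).as_matrix()
if len(sys.argv)>3:
    tgt=np.array([float(v) for v in sys.argv[1:4]])
    d=R.T@(tgt-p); print('tool delta mm',np.round(d*1000,1),'dist',np.linalg.norm(d))
jaw=np.degrees(np.arctan2(R[1,2],R[0,2]))
print('jaw deg',jaw,'x axis',R[:,0].round(4),'y',R[:,1].round(3),'z',R[:,2].round(3))
if len(sys.argv)>4:
    e=float(sys.argv[4])-jaw; e=(e+90)%180-90
    a=np.radians(e); t=(R@Rn.from_rotvec([a*.1,0,0]).as_matrix())[:,2]
    j2=np.degrees(np.arctan2(t[1],t[0]))
    s=1 if (j2-jaw)*e>=0 else -1
    print('turn about x rad',s*np.radians(e))
print('t',o['clock'],'pos',p.round(4),'F',o['ft_force'].round(2),'grip',round(o['grip_width'],4),'q',o['joint_pos'].round(3))
E
python3 go.py 0.46 -0.16 0.30 97
```

```text
tool delta mm [ -61.   386.1 -327.8] dist 0.5101819222530457
jaw deg -71.61801652553592 x axis [-5.0e-04  1.2e-03 -1.0e+00] y [ 0.949  0.315 -0.   ] z [ 0.315 -0.949 -0.001]
turn about x rad 0.19865308703698162
t 0.1 pos [ 0.1969 -0.5928  0.2386] F [ 0.35  0.54 -0.09] grip 0.9978 q [ 1.227  0.333 -0.065  1.461  0.022  1.35  -0.088]
```

Request:
play_rows:
  increments: "-0.02 0.02 -0.018 0;-0.02 0.026 -0.022 0;-0.01 0.026 -0.022 0;-0.01 0.026 -0.022 0;-0.005 0.026 -0.022 0;0 0.026 -0.022 0;0 0.026 -0.022 0;0 0.026 -0.022 0;0 0.026 -0.022 0;0 0.026 -0.022 0;0 0.026 -0.022 0;0 0.026 -0.022 0;0 0.026 -0.022 0;0 0.02 -0.02 0;0 0.01 -0.01 0"
  hand: -1
  squeeze: 25

```text
clock: 1.6
position: [0.4478, -0.1663, 0.3014]
ee_rot: [0.416, 0.576, -0.415, 0.569]
ft_force: [-0.0, 0.1, -0.0]
grip_width: 0.999
```

```bash
python3 go.py 0.46 -0.16 0.30 97
```

```text
tool delta mm [ 1.3 13.6 -2.2] dist 0.013808826230436732
jaw deg -71.91013933721237 x axis [-0.0077  0.0073 -0.9999] y [ 0.951  0.311 -0.005] z [ 0.31  -0.951 -0.009]
turn about x rad 0.19355458215304422
t 1.6 pos [ 0.4478 -0.1663  0.3014] F [-0.02  0.11 -0.02] grip 0.9992 q [ 0.747  0.01  -0.482  1.706 -0.     1.436 -0.99 ]
```

Request:
play_rows:
  increments: "0 0 0 0.1;0 0 0 0.09;0 0 0 0"

```text
clock: 1.9
position: [0.4486, -0.1626, 0.3005]
ee_rot: [0.468, 0.535, -0.467, 0.526]
ft_force: [-0.5, -0.1, -0.2]
grip_width: 1.001
```

```bash
python3 - <<'E'
from h import *
c=cam('wrist'); save(c,'w1'); cv2.imwrite('pics/w1.png',cv2.resize(c['img'],(800,600),interpolation=cv2.INTER_CUBIC))
print(-c['R'].T@c['t'])
# predicted marks
cu=np.array([.5745,-.1377]);
print(w2px(c,[[*cu,.092]])*1.5625, c['tool_from_camera'])
E
python3 go.py 0.428 0.186 0.20 97
```

```text
[ 0.52139843 -0.15404263  0.43554149]
[[388.46431357  39.57632945]] [[-3.16228201e-04 -2.81875005e-01  9.59451084e-01 -1.35591201e-01]
 [-1.06033452e-03 -9.59450498e-01 -2.81875182e-01  7.22336959e-02]
 [ 9.99999388e-01 -1.10647598e-03  4.52350741e-06 -6.14960576e-04]
 [ 0.00000000e+00  0.00000000e+00  0.00000000e+00  1.00000000e+00]]
tool delta mm [ 103.6   25.2 -347.5] dist 0.36352992806467854
jaw deg -82.64133584318647 x axis [-0.0092  0.0084 -0.9999] y [ 0.992  0.128 -0.008] z [ 0.128 -0.992 -0.01 ]
turn about x rad 0.006259870445285139
t 1.95 pos [ 0.4485 -0.1628  0.3005] F [-0.96  1.63  0.19] grip 1.0028 q [ 7.420e-01  1.100e-02 -4.850e-01  1.707e+00 -1.000e-03  1.436e+00
 -1.184e+00]
```

View pics/w1.png

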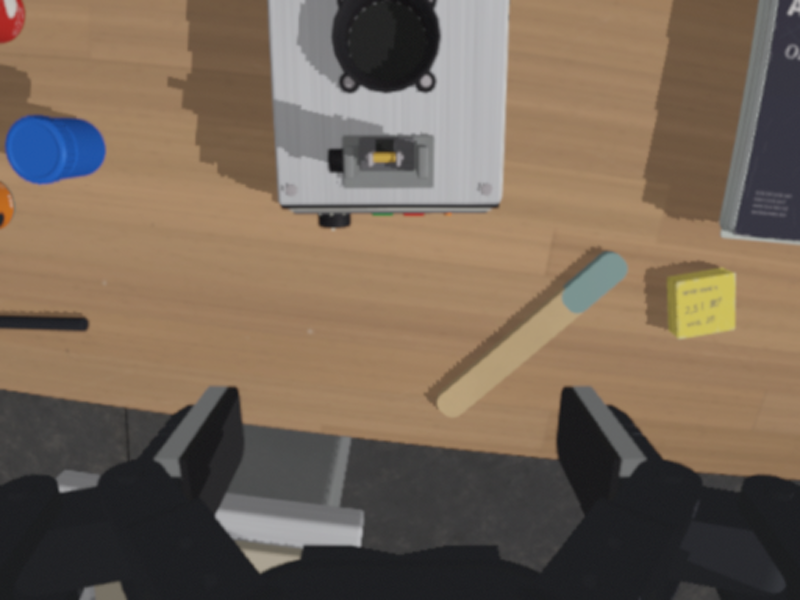

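The wrist view shows the cup at (386,40), against a predicted (388,40), and the screws at (290,188) and (484,188). The wrist camera sits on the bar side, so I'll make a half turn to keep it clear of the bar.

Run:
```python
from h import *
c=load('w1')
g=cv2.resize(c['img'][0:150,160:340],(720,600),interpolation=cv2.INTER_CUBIC); cv2.imwrite('pics/w1c.png',g)
w=px2w(c,np.array([[290,188],[484,188]])/1.5625-.18,.07); print(w); d=w[0]-w[1]; print('yaw', np.arctan2(-d[0],d[1]))
print(px2w(c,np.array([[386,40]])/1.5625-.18,.092))
```

```text
[[ 0.47763854 -0.08195383  0.07      ]
 [ 0.49380962 -0.21090431  0.07      ]]
yaw 0.12475409055174891
[[ 0.57422401 -0.13609843  0.092     ]]
```

View pics/w1c.png

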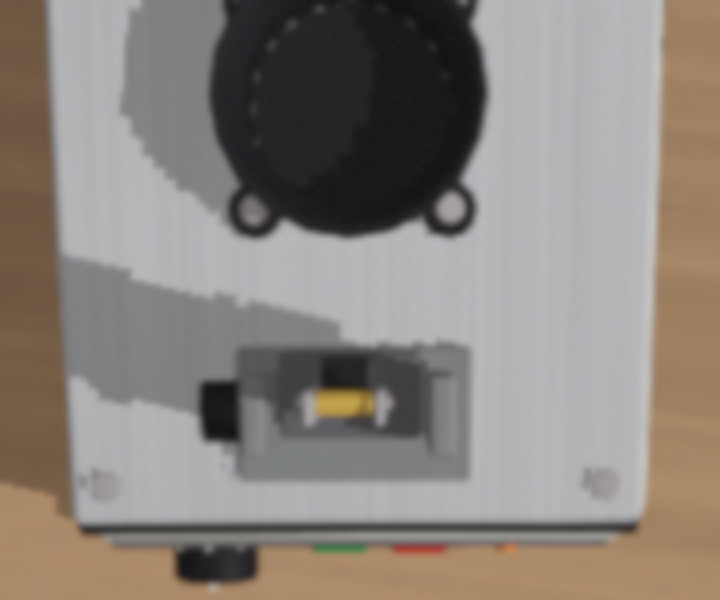

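Request:
play_rows:
  increments: "0 0 0 -0.148;0 0 0 -0.148;0 0 0 -0.148;0 0 0 -0.148;0 0 0 -0.148;0 0 0 -0.148;0 0 0 -0.148;0 0 0 -0.148;0 0 0 -0.148;0 0 0 -0.148;0 0 0 -0.148;0 0 0 -0.148;0 0 0 -0.148;0 0 0 -0.148;0 0 0 -0.148;0 0 0 -0.148;0 0 0 -0.148;0 0 0 -0.148;0 0 0 -0.148;0 0 0 -0.148"

```text
clock: 3.95
position: [0.4443, -0.1682, 0.2974]
ee_rot: [-0.492, 0.503, 0.505, 0.5]
ft_force: [0.3, -0.5, -0.5]
grip_width: 1.005
```

```bash
python3 go.py 0.428 0.186 0.20 97
```

```text
tool delta mm [101.1  17.1 353.2] dist 0.36774513019679056
jaw deg 89.61893829009757 x axis [-0.0152  0.0099 -0.9998] y [-1.     0.006  0.015] z [0.007 1.    0.01 ]
turn about x rad -0.12882382913067988
t 3.95 pos [ 0.4443 -0.1682  0.2974] F [ 0.28 -0.54 -0.46] grip 1.0052 q [ 0.766  0.012 -0.496  1.712  0.     1.436  1.835]
```

Request:
play_rows:
  increments: "0.003 0 0.015 -0.06;0.005 0 0.02 -0.06;0.007 -0.001 0.022 0;0.007 -0.001 0.022 0;0.007 -0.001 0.022 0;0.007 -0.001 0.022 0;0.007 -0.001 0.022 0;0.007 -0.001 0.022 0;0.007 -0.001 0.022 0;0.007 -0.001 0.022 0;0.007 -0.001 0.022 0;0.007 -0.001 0.022 0;0.007 -0.001 0.022 0;0.007 -0.001 0.022 0;0.007 -0.001 0.022 0;0.005 -0.001 0.015 0;0.002 0 0.008 0"

```text
clock: 5.65
position: [0.4081, 0.182, 0.19]
ee_rot: [-0.533, 0.459, 0.545, 0.456]
ft_force: [0.2, 0.2, 0.1]
grip_width: 1.004
```

```bash
python3 go.py 0.428 0.186 0.20 97
```

```text
tool delta mm [-10.3 -20.2   0.8] dist 0.022670001000810704
jaw deg 99.31487692749481 x axis [-0.0154  0.008  -0.9998] y [-0.987 -0.162  0.014] z [-0.162  0.987  0.01 ]
turn about x rad 0.040402224163234454
t 5.65 pos [0.4081 0.182  0.19  ] F [0.18 0.19 0.06] grip 1.0043 q [ 0.408  0.037 -0.918  1.926  0.016  1.202  1.218]
```

Request:
play_rows:
  increments: "0 -0.01 0 0.02;0 -0.01 0 0.02;0 0 0 0;0 0 0 0"
  hand: -0.7

```text
clock: 6.05
position: [0.4278, 0.1848, 0.1894]
ee_rot: [-0.525, 0.469, 0.537, 0.465]
ft_force: [-1.1, -0.5, -0.5]
grip_width: 0.851
```

```bash
python3 go.py 0.428 0.186 0.05 97
python3 - <<'E'
from h import *
c=cam('wrist'); save(c,'w2'); cv2.imwrite('pics/w2.png',cv2.resize(c['img'],(800,600),interpolation=cv2.INTER_CUBIC))
print(w2px(c,[[.428,.186,.06]])*1.5625)
E
```

```text
tool delta mm [139.4  -2.5  -0.2] dist 0.13938676915742915
jaw deg 97.39443654374575 x axis [-0.0167  0.0074 -0.9998] y [-0.992 -0.129  0.016] z [-0.129  0.992  0.009]
turn about x rad 0.00688421637855007
t 6.05 pos [0.4278 0.1848 0.1894] F [-1.07 -0.5  -0.52] grip 0.8506 q [ 0.39   0.101 -0.916  1.883  0.07   1.209  1.151]
[[398.32329027 288.24585544]]
```

View pics/w2.png

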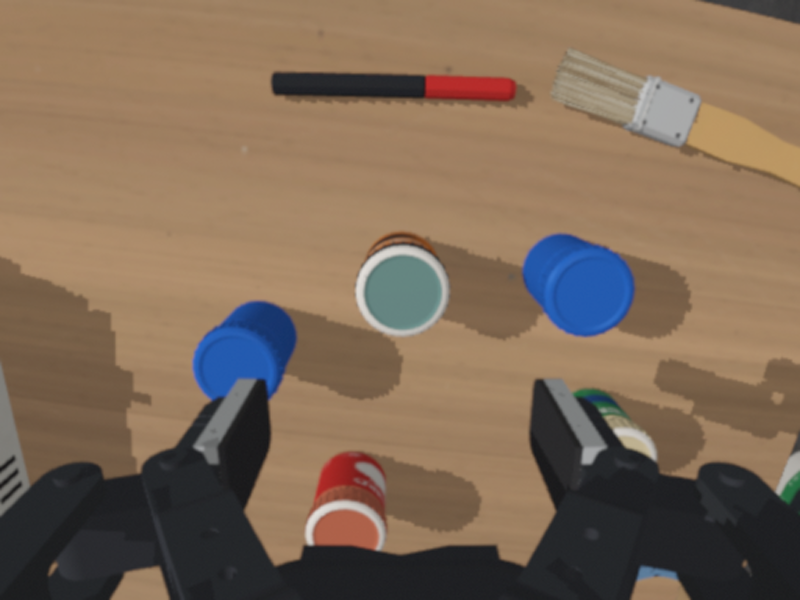

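```bash
python3 - <<'E'
from h import *
c=load('w2'); w=px2w(c,np.array([[402,289.]])/1.5625-.18,.06)[0]; print(w)
np.save('pot.npy',w)
E
python3 go.py 0.4242 0.1868 0.037 97
```

```text
[0.42803016 0.18774413 0.06      ]
tool delta mm [152.4   1.    1.1] dist 0.15244458529109356
jaw deg 97.36939797435991 x axis [-0.0164  0.0072 -0.9998] y [-0.992 -0.128  0.015] z [-0.128  0.992  0.009]
turn about x rad 0.006447210902778074
t 6.1 pos [0.4278 0.1847 0.1894] F [-0.17  0.7  -0.15] grip 0.8505 q [ 0.39   0.1   -0.916  1.883  0.07   1.209  1.151]
```

Request:
play_rows:
  increments: "0.02 0 0 0;0.025 0 0 0;0.025 0 0 0;0.02 0.001 0.001 0;0.01 0 0 0;0 0 0 0;0 0 0 0"

```text
clock: 6.8
position: [0.4252, 0.1839, 0.0883]
ee_rot: [-0.527, 0.468, 0.536, 0.465]
ft_force: [-0.4, -0.0, -0.1]
grip_width: 0.85
```

```bash
python3 go.py 0.4242 0.187 0.037 97
python3 - <<'E'
from h import *
c=cam('wrist'); save(c,'w3'); cv2.imwrite('pics/w3.png',cv2.resize(c['img'],(800,600),interpolation=cv2.INTER_CUBIC))
E
```

```text
tool delta mm [51.3 -0.1  2.9] dist 0.051417467503330164
jaw deg 97.52397761286568 x axis [-0.0123  0.005  -0.9999] y [-0.991 -0.131  0.012] z [-0.131  0.991  0.007]
turn about x rad 0.009145134551246291
t 6.8 pos [0.4252 0.1839 0.0883] F [-0.39 -0.04 -0.1 ] grip 0.8496 q [ 0.325  0.244 -0.892  2.001  0.212  1.004  1.034]
```

View pics/w3.png

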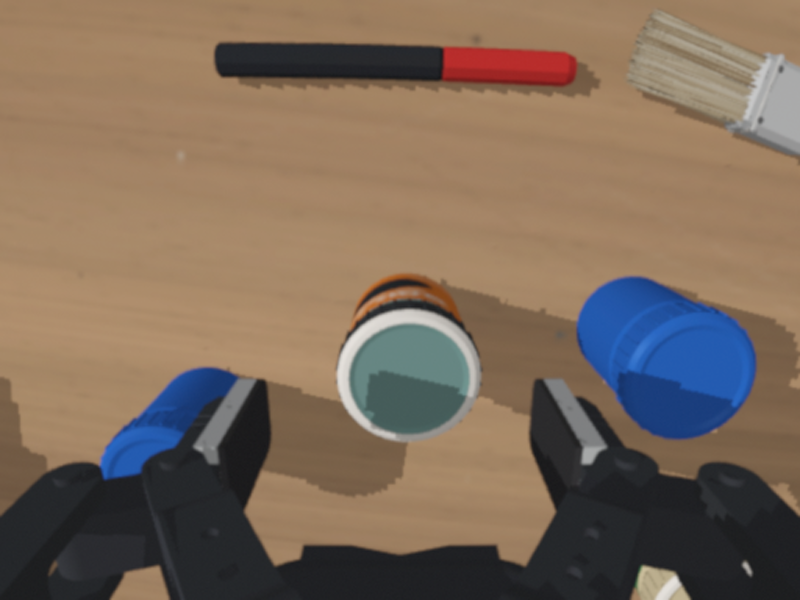

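Request:
play_rows:
  increments: "0.01 0 0.001 0;0.015 0 0.001 0;0.015 0 0.001 0;0.01 0 0 0;0.003 0 0 0;0 0 0 0"

```text
clock: 7.45
position: [0.4256, 0.1876, 0.0326]
ee_rot: [-0.528, 0.467, 0.535, 0.466]
ft_force: [0.1, -0.7, 0.6]
grip_width: 0.849
```

```bash
python3 go.py 0.4242 0.187 0.037 97
```

```text
tool delta mm [-4.3  1.5 -0.3] dist 0.004617996920684969
jaw deg 97.48947282327886 x axis [-0.0086  0.0054 -0.9999] y [-0.991 -0.13   0.008] z [-0.13   0.991  0.006]
turn about x rad 0.008542912365248444
t 7.45 pos [0.4256 0.1876 0.0326] F [ 0.11 -0.66  0.57] grip 0.8488 q [ 0.26   0.346 -0.847  2.04   0.319  0.897  0.942]
```

Request:
play_rows:
  increments: "-0.005 0.002 0 0;0 0 0 0"

```text
clock: 7.65
position: [0.4237, 0.1876, 0.0384]
ee_rot: [-0.528, 0.467, 0.535, 0.466]
ft_force: [0.6, 0.2, 0.9]
grip_width: 0.846
```

Request:
play_rows:
  increments: "0 0 0 0;0 0 0 0;0 0 0 0;0 0 0 0;0 0 0 0;0 0 0 0;0 0 0 0"
  hand: 1
  squeeze: 25

```text
clock: 8.35
position: [0.4246, 0.1874, 0.0396]
ee_rot: [-0.529, 0.466, 0.534, 0.466]
ft_force: [-0.6, 0.2, -0.2]
grip_width: 0.563
```

```bash
python3 go.py 0.4242 0.187 0.2 97
python3 - <<'E'
from h import *
c=cam('wrist'); save(c,'w3'); cv2.imwrite('pics/w4.png',cv2.resize(c['img'],(800,600),interpolation=cv2.INTER_CUBIC))
E
```

```text
tool delta mm [-160.4    1.3    0.6] dist 0.16036448335975692
jaw deg 97.46592423336904 x axis [-0.0059  0.0056 -1.    ] y [-0.992 -0.13   0.005] z [-0.13   0.992  0.006]
turn about x rad 0.008131911937120132
t 8.35 pos [0.4246 0.1874 0.0396] F [-0.62  0.21 -0.2 ] grip 0.5626 q [ 0.27   0.329 -0.855  2.04   0.305  0.906  0.951]
```

View pics/w4.png

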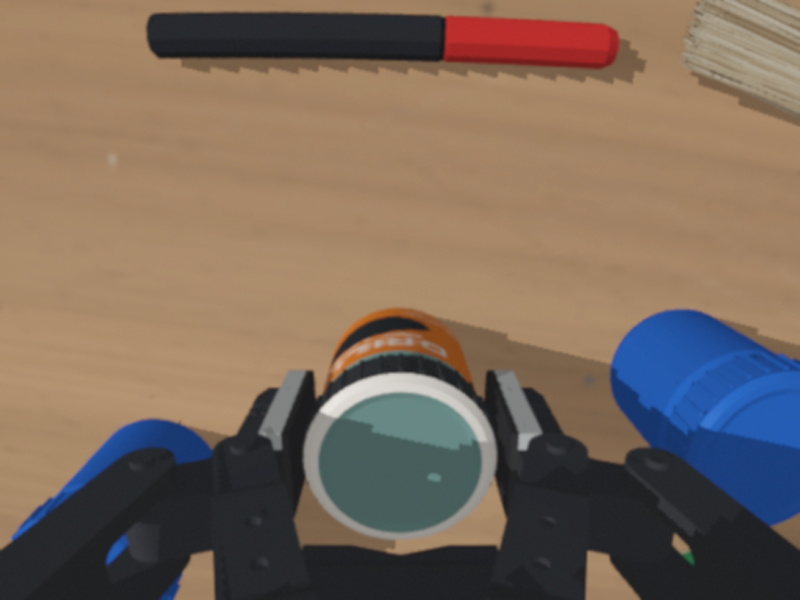

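Gripped: the lid sits between the pads at (400,455) and the opening is 0.563. Now the lift.

Request:
play_rows:
  increments: "-0.005 0 0 0;-0.015 0 0 0;-0.02 0 0 0;-0.02 0 0 0;-0.02 0 0 0;-0.02 0 0 0;-0.02 0 0 0;-0.02 0 0 0;-0.015 0 0 0;-0.005 0 0 0;0 0 0 0"

```text
clock: 9.5
position: [0.4243, 0.1892, 0.2155]
ee_rot: [-0.531, 0.463, 0.535, 0.466]
ft_force: [-0.1, 1.0, -0.6]
grip_width: 0.566
```

```bash
python3 go.py 0.5713 -0.1375 0.2 97
python3 - <<'E'
from h import *
c=cam('wrist'); save(c,'w5'); cv2.imwrite('pics/w5.png',cv2.resize(c['img'],(800,600),interpolation=cv2.INTER_CUBIC))
E
```

```text
tool delta mm [  13.  -101.3 -343.7] dist 0.3585418219756584
jaw deg 97.7884948405261 x axis [-0.0014  0.007  -1.    ] y [-0.991 -0.136  0.   ] z [-0.136  0.991  0.007]
turn about x rad 0.013761831102168037
t 9.5 pos [0.4243 0.1892 0.2155] F [-0.09  1.04 -0.57] grip 0.5659 q [ 0.41   0.052 -0.931  1.861  0.037  1.248  1.175]
```

View pics/w5.png

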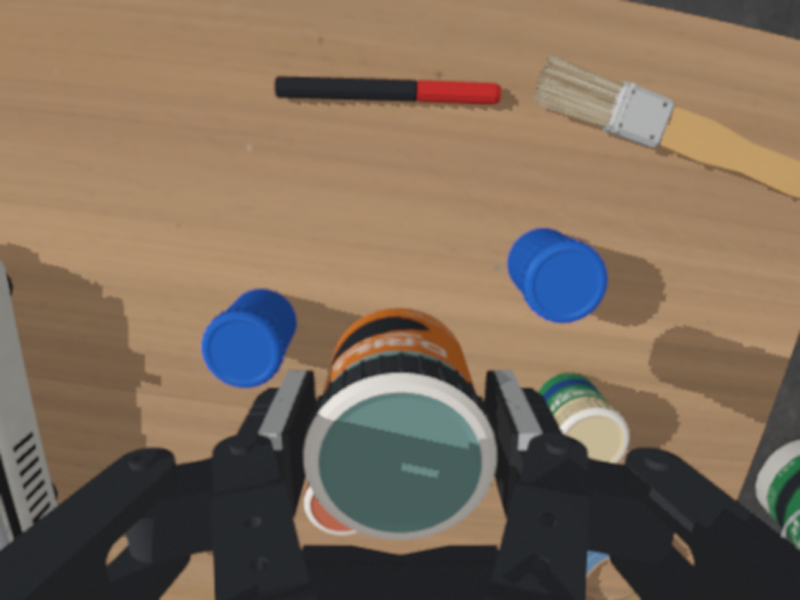

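Run:
```python
from h import *
s=load('scene'); t=load('top')
tri=lambda a,b: None
def nrm(c,p): return cv2.undistortPoints(np.array([[p]],float),K(c),np.array(c['distortion'],float)).reshape(2,1)
def tri(ps,pt):
    P=[np.c_[c['R'],c['t']] for c in (s,t)]
    X=cv2.triangulatePoints(P[0],P[1],nrm(s,ps),nrm(t,pt)); return (X[:3]/X[3]).ravel()
S=lambda p:[240+p[0]/3-.3,150+p[1]/3-.3]
T=lambda p:[290+p[0]/4.28-.4,95+p[1]/4.286-.4]
cup=np.array([.5745,-.137]);R=np.array([[np.cos(.122),np.sin(.122)],[-np.sin(.122),np.cos(.122)]])
for n,a,b in [('foot',(342,180),(295,203)),('pad',(430,68),(318,63))]:
    X=tri(S(a),T(b)); print(n,X,'shaker frame',R@(X[:2]-cup))
c=load('w5')
w=px2w(c,np.array([[401,456.]])/1.5625-.18,.2155+.0204)[0]
o=get_obs();print('pot-TCP',w-o['position'],'shaker',R@(w-o['position'])[:2])
```

```text
foot [ 0.63212701 -0.13154927  0.21291336] shaker frame [ 0.05786202 -0.00160285]
pad [ 0.68274869 -0.12605145  0.27358338] shaker frame [ 0.10877651 -0.00230644]
pot-TCP [0.00336577 0.00112796 0.02079566] shaker [0.00347802 0.00070997]
```

Request:
play_rows:
  increments: "0 -0.004 -0.01 -0.007;0 -0.007 -0.018 -0.007;0 -0.008 -0.02 0;0 -0.008 -0.02 0;0 -0.008 -0.02 0;0 -0.008 -0.02 0;0 -0.008 -0.02 0;0 -0.008 -0.02 0;0 -0.008 -0.02 0;0 -0.008 -0.02 0;0 -0.008 -0.02 0;0 -0.008 -0.02 0;0 -0.007 -0.018 0;0 -0.003 -0.006 0;0 0 0 0"

```text
clock: 11.05
position: [0.5666, -0.0656, 0.2013]
ee_rot: [-0.53, 0.463, 0.543, 0.458]
ft_force: [-0.5, 0.6, -1.8]
grip_width: 0.564
```

```bash
python3 go.py 0.5713 -0.1375 0.2 97
python3 - <<'E'
from h import *
c=cam('wrist'); save(c,'w6'); cv2.imwrite('pics/w6.png',cv2.resize(c['img'],(800,600),interpolation=cv2.INTER_CUBIC))
print(w2px(c,[[.5745,-.137,.092]])*1.5625)
E
```

```text
tool delta mm [  0.7   6.3 -71.8] dist 0.07209924190674559
jaw deg 98.8021150713199 x axis [-0.0187  0.0068 -0.9998] y [-0.988 -0.153  0.017] z [-0.153  0.988  0.01 ]
turn about x rad 0.03145284149434475
t 11.05 pos [ 0.5666 -0.0656  0.2013] F [-0.54  0.59 -1.84] grip 0.5636 q [ 0.619  0.33  -0.704  1.615  0.211  1.296  1.604]
[[244.49300276 292.88942449]]
```

View pics/w6.png

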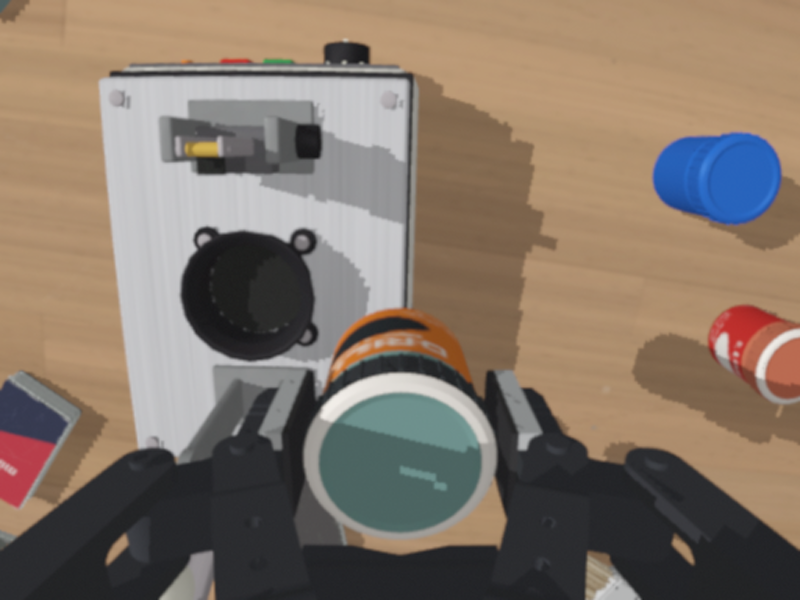

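Run:
```python
from h import *
c=load('w6')
print(px2w(c,np.array([[247.5,295.5]])/1.5625-.18,.092))
cv2.imwrite('pics/w6c.png',cv2.resize(c['img'][140:240,105:215],(660,600),interpolation=cv2.INTER_CUBIC))
s=px2w(c,np.array([[118,98],[389,100]])/1.5625-.18,.07); print(s, np.arctan2(*( (s[1]-s[0])[:2])))
# shaker pose via screws symmetric
for z in (.092,.07):
  for cc in [(.5745,-.137),(.574,-.138)]:
    a=np.linspace(0,2*np.pi,73)
    p=w2px(c,np.c_[cc[0]+.033*np.cos(a),cc[1]+.033*np.sin(a),0*a+z]); print(z,cc,p.min(0)*1.5625,p.max(0)*1.5625)
```

```text
[[ 0.57544713 -0.13562031  0.092     ]]
[[ 0.49337423 -0.21237611  0.07      ]
 [ 0.47672593 -0.08276627  0.07      ]] -0.12774981347413558
0.092 (0.5745, -0.137) [176.00805811 223.31687111] [313.92801738 357.94697215]
0.092 (0.574, -0.138) [173.99295401 221.92764214] [311.94399526 356.71273705]
0.07 (0.5745, -0.137) [192.41607564 217.32005242] [320.06998502 342.38698608]
0.07 (0.574, -0.138) [190.56041663 216.03682393] [318.24140372 341.23540174]
```

View pics/w6c.png

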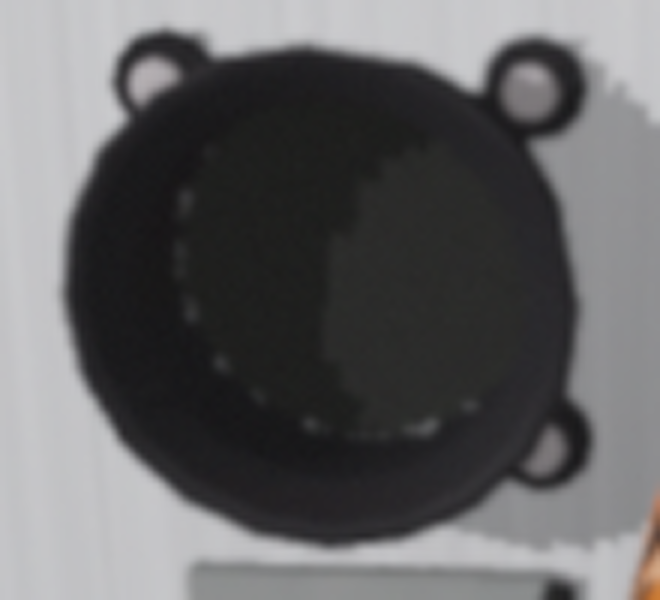

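Request:
play_rows:
  increments: "0 0 -0.01 0.015;0 0.001 -0.015 0.015;0 0.001 -0.015 0;0 0.001 -0.015 0;0 0.001 -0.01 0;0 0 -0.004 0;0 0 0 0"

```text
clock: 11.8
position: [0.571, -0.139, 0.2014]
ee_rot: [-0.524, 0.471, 0.536, 0.465]
ft_force: [1.3, -0.6, -0.9]
grip_width: 0.566
```

```bash
python3 go.py 0.5718 -0.1368 0.2 97
```

```text
tool delta mm [ 1.4 -1.1  2.1] dist 0.0027155464752477484
jaw deg 97.06056147589733 x axis [-0.0183  0.0059 -0.9998] y [-0.992 -0.123  0.017] z [-0.123  0.992  0.008]
turn about x rad 0.001056997154275601
t 11.8 pos [ 0.571  -0.139   0.2014] F [ 1.28 -0.58 -0.87] grip 0.5658 q [ 0.693  0.361 -0.661  1.57   0.221  1.307  1.695]
```

Request:
play_rows:
  increments: "0.008 -0.001 0.001 0;0.012 -0.001 0.001 0;0.012 0 0 0;0.01 0 0 0;0.004 0 0 0;0 0 0 0"

```text
clock: 12.4
position: [0.5713, -0.1333, 0.1499]
ee_rot: [-0.524, 0.47, 0.538, 0.464]
ft_force: [-0.6, 0.2, -0.3]
grip_width: 0.563
```

```bash
python3 go.py 0.5718 -0.1368 0.11 97;  python3 - <<'E'
from h import *
c=cam('wrist'); save(c,'w7'); cv2.imwrite('pics/w7.png',cv2.resize(c['img'],(800,600),interpolation=cv2.INTER_CUBIC))
c=cam('scene'); cv2.imwrite('pics/s7.png',cv2.resize(c['img'][130:330,240:420],(540,600),interpolation=cv2.INTER_CUBIC))
E
```

```text
tool delta mm [39.8 -0.9 -3.9] dist 0.04001119746658787
jaw deg 97.27332891832158 x axis [-0.0204  0.0075 -0.9998] y [-0.992 -0.127  0.019] z [-0.127  0.992  0.01 ]
turn about x rad 0.0047704895656262535
t 12.4 pos [ 0.5713 -0.1333  0.1499] F [-0.64  0.15 -0.31] grip 0.5633 q [ 0.677  0.405 -0.652  1.631  0.251  1.215  1.668]
```

View pics/w7.png

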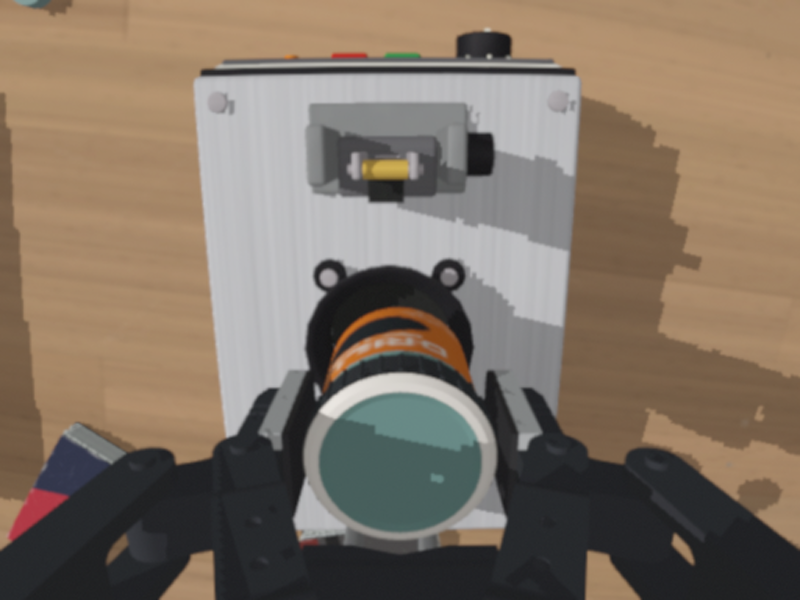

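View pics/s7.png

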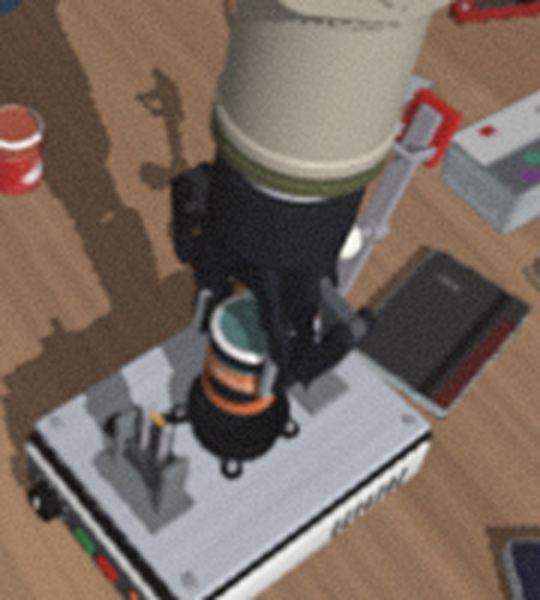

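Request:
play_rows:
  increments: "0 -0.001 -0.0035 0;0 0 -0.001 0;0 0 0 0;0 0 0 0"

```text
clock: 12.9
position: [0.5743, -0.1388, 0.1523]
ee_rot: [-0.525, 0.47, 0.536, 0.465]
ft_force: [-0.6, 0.4, -1.1]
grip_width: 0.568
```

```bash
python3 go.py 0.5718 -0.1372 0.11 97;  python3 - <<'E'
from h import *
c=cam('wrist'); save(c,'w8'); cv2.imwrite('pics/w8.png',cv2.resize(c['img'][140:360,170:340],(464,600),interpolation=cv2.INTER_CUBIC))
E
```

```text
tool delta mm [42.3  1.6  1.5] dist 0.042394927238969496
jaw deg 97.22136896193355 x axis [-0.0168  0.0064 -0.9998] y [-0.992 -0.126  0.016] z [-0.126  0.992  0.008]
turn about x rad 0.0038636172474624353
t 12.9 pos [ 0.5743 -0.1388  0.1523] F [-0.61  0.45 -1.06] grip 0.5682 q [ 0.68   0.408 -0.65   1.62   0.253  1.218  1.675]
```

View pics/w8.png

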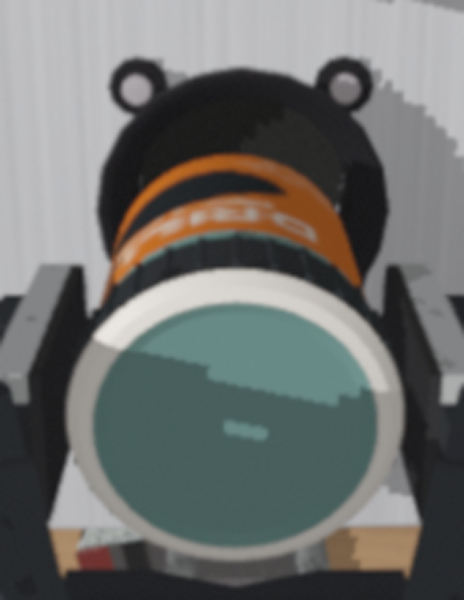

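Request:
play_rows:
  increments: "0.008 0.001 0.001 0;0.008 0.001 0 0;0.004 0 0 0;0 0 0 0"

```text
clock: 13.35
position: [0.5713, -0.1376, 0.1302]
ee_rot: [-0.524, 0.47, 0.537, 0.465]
ft_force: [-0.1, -0.6, -0.7]
grip_width: 0.561
```

```bash
python3 go.py 0.5718 -0.1372 0.11 97
```

```text
tool delta mm [20.2 -0.9  0.1] dist 0.020196839075627217
jaw deg 97.24018568315594 x axis [-0.0174  0.0064 -0.9998] y [-0.992 -0.126  0.016] z [-0.126  0.992  0.009]
turn about x rad 0.0041920309872230865
t 13.35 pos [ 0.5713 -0.1376  0.1302] F [-0.06 -0.58 -0.7 ] grip 0.5614 q [ 0.677  0.424 -0.645  1.651  0.265  1.176  1.665]
```

Request:
play_rows:
  increments: "0.004 -0.001 0 0;0.004 0 0 0;0.003 0 0 0;0 0 0 0"

```text
clock: 13.75
position: [0.5721, -0.1373, 0.118]
ee_rot: [-0.524, 0.47, 0.537, 0.465]
ft_force: [-0.1, -1.1, -1.3]
grip_width: 0.567
```

```bash
python3 go.py 0.5718 -0.1372 0.11 97
```

```text
tool delta mm [8.  0.2 0.1] dist 0.007981236483143965
jaw deg 97.24050587423235 x axis [-0.0177  0.0067 -0.9998] y [-0.992 -0.126  0.017] z [-0.126  0.992  0.009]
turn about x rad 0.004197619375741979
t 13.75 pos [ 0.5721 -0.1373  0.118 ] F [-0.12 -1.1  -1.29] grip 0.5666 q [ 0.672  0.438 -0.64   1.66   0.275  1.156  1.658]
```

Request:
play_rows:
  increments: "0.002 0 0 0;0.002 0 0 0;0 0 0 0"

```text
clock: 14.05
position: [0.5722, -0.1373, 0.1139]
ee_rot: [-0.524, 0.47, 0.537, 0.465]
ft_force: [-0.2, -0.6, -0.8]
grip_width: 0.561
```

Request:
play_rows:
  increments: "0.0015 0 0 0;0 0 0 0"

```text
clock: 14.25
position: [0.5723, -0.1373, 0.1124]
ee_rot: [-0.525, 0.47, 0.537, 0.465]
ft_force: [0.3, 0.4, 0.3]
grip_width: 0.568
```

Request:
play_rows:
  increments: "0.001 0 0 0;0 0 0 0"

```text
clock: 14.45
position: [0.5723, -0.1373, 0.1114]
ee_rot: [-0.525, 0.47, 0.537, 0.465]
ft_force: [-0.3, 0.0, -1.4]
grip_width: 0.568
```

Request:
play_rows:
  increments: "0.0008 0 0 0;0 0 0 0"

```text
clock: 14.65
position: [0.5723, -0.1374, 0.1106]
ee_rot: [-0.525, 0.47, 0.537, 0.465]
ft_force: [-1.3, -0.0, -0.5]
grip_width: 0.564
```

Request:
play_rows:
  increments: "0 0 0 0;0 0 0 0;0 0 0 0;0 0 0 0"
  hand: -0.5

```text
clock: 15.05
position: [0.5726, -0.1374, 0.1109]
ee_rot: [-0.525, 0.47, 0.536, 0.465]
ft_force: [0.6, -0.7, -0.6]
grip_width: 0.747
```

```bash
python3 go.py 0.5718 -0.1372 0.11 97;  python3 - <<'E'
from h import *
c=cam('wrist'); save(c,'w9'); cv2.imwrite('pics/w9.png',cv2.resize(c['img'],(800,600),interpolation=cv2.INTER_CUBIC))
E
```

```text
tool delta mm [1.  0.7 0.3] dist 0.0012314493681244393
jaw deg 97.23817734571598 x axis [-0.0162  0.0062 -0.9999] y [-0.992 -0.126  0.015] z [-0.126  0.992  0.008]
turn about x rad 0.0041569788864047035
t 15.05 pos [ 0.5726 -0.1374  0.1109] F [ 0.62 -0.71 -0.56] grip 0.7475 q [ 0.67   0.446 -0.638  1.666  0.281  1.142  1.654]
```

View pics/w9.png

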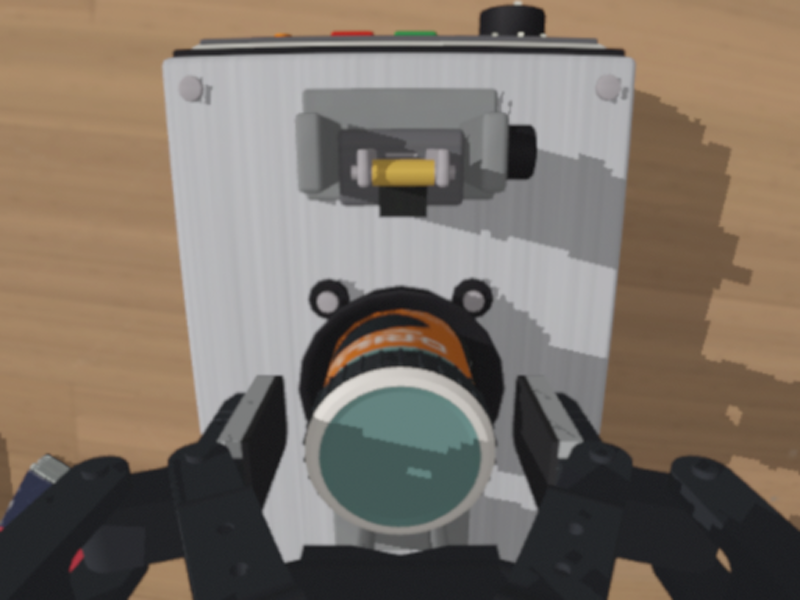

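The pot is released and centred in the cup at about (400,385). The brass roller is at (405,172). Next I lift clear and check it.

Request:
play_rows:
  increments: "-0.003 0 0 0;-0.006 0 0 0;-0.01 0 0 0;-0.015 0 0 0;-0.018 0 0 0;-0.02 0 0 0;-0.02 0 0 0;-0.02 0 0 0;-0.02 0 0 0;-0.02 0 0 0;-0.02 0 0 0;-0.02 0 0 0;-0.01 0 0 0;-0.005 0 0 0;0 0 0 0"

```text
clock: 16.6
position: [0.5759, -0.137, 0.3422]
ee_rot: [-0.529, 0.467, 0.533, 0.467]
ft_force: [0.7, -0.4, -0.4]
grip_width: 0.751
```

```bash
python3 go.py 0.71 -0.120 0.325 97;  python3 - <<'E'
from h import *
c=cam('wrist'); save(c,'w10'); cv2.imwrite('pics/w10.png',cv2.resize(c['img'],(800,600),interpolation=cv2.INTER_CUBIC))
c=cam('top'); save(c,'t10');cv2.imwrite('pics/t10.png',cv2.resize(c['img'],(800,600),interpolation=cv2.INTER_CUBIC))
E
```

```text
tool delta mm [  16.5 -135.2   -0.5] dist 0.13620802306619575
jaw deg 97.37335869634828 x axis [-0.0051  0.0036 -1.    ] y [-0.992 -0.128  0.005] z [-0.128  0.992  0.004]
turn about x rad 0.006516338542231153
t 16.6 pos [ 0.5759 -0.137   0.3422] F [ 0.66 -0.45 -0.38] grip 0.7514 q [ 0.684  0.299 -0.675  1.346  0.182  1.565  1.729]
```

View pics/w10.png

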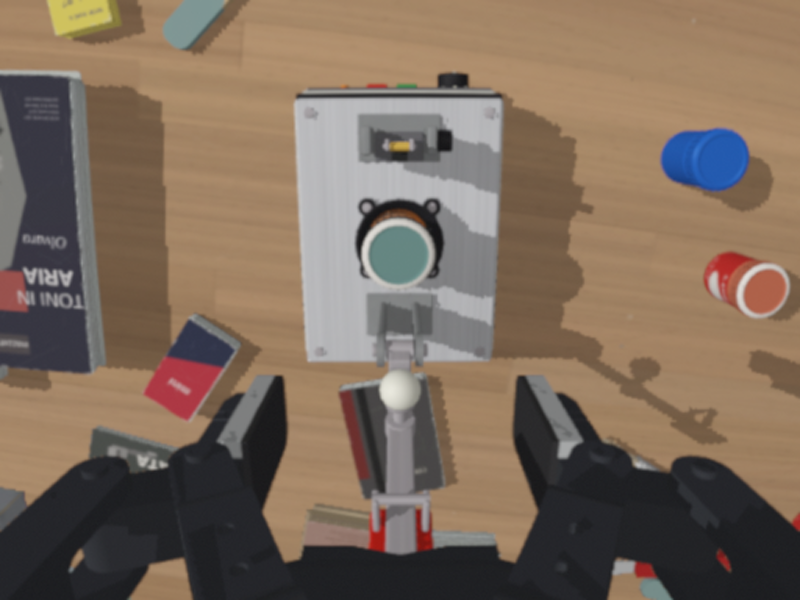

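The pot stands centred in the cup, with its lid at (398,254). The bar is open along image column 400, the foot at (400,390) and the red pad at (400,530). I close the gripper and go over behind the bar.

Request:
play_rows:
  increments: "0 -0.005 0 0;0 -0.01 0 0;0 -0.013 0 0;0 -0.013 0 0;0 -0.013 0 0;0 -0.013 0 0;0 -0.013 0 0;0 -0.013 0 0;0 -0.013 0 0;0 -0.013 0 0;0 -0.01 0 0;0 -0.005 0 0;0 0 0 0"
  hand: 1
  squeeze: 20

```text
clock: 18.0
position: [0.7188, -0.1171, 0.3246]
ee_rot: [-0.523, 0.47, 0.539, 0.463]
ft_force: [-0.1, -0.4, 0.0]
grip_width: -0.003
```

```bash
cat > sh.py <<'E'
from h import *
o=get_obs();p=np.array(o['position']);cup=np.array([.575,-.1368]);y=.122
R=np.array([[np.cos(y),np.sin(y)],[-np.sin(y),np.cos(y)]])
print('shaker-frame mm',(R@(p[:2]-cup)*1000).round(1),'z',(p[2]*1000).round(1),'F',o['ft_force'].round(1),'t',o['clock'])
E
python3 go.py 0.714 -0.120 0.263 97; python3 sh.py
```

```text
tool delta mm [61.7  3.7 -3. ] dist 0.06187987865697332
jaw deg 97.3324802630698 x axis [-0.0238  0.0077 -0.9997] y [-0.992 -0.128  0.023] z [-0.128  0.992  0.011]
turn about x rad 0.005802875288464874
t 18.0 pos [ 0.7188 -0.1171  0.3246] F [-0.11 -0.36  0.04] grip -0.0025 q [ 0.417  0.646 -0.625  0.909  0.353  1.7    1.632]
shaker-frame mm [145.1   2.1] z 324.6 F [-0.1 -0.4  0. ] t 18.0
```

Request:
play_rows:
  increments: "0.008 -0.001 -0.001 0;0.014 0 -0.001 0;0.016 0 -0.001 0;0.014 0 0 0;0.008 0 0 0;0.003 0 0 0;0 0 0 0"

```text
clock: 18.7
position: [0.7164, -0.1213, 0.2547]
ee_rot: [-0.522, 0.472, 0.539, 0.463]
ft_force: [0.6, -0.4, 0.3]
grip_width: -0.001
```

```bash
python3 sh.py;  python3 - <<'E'
from h import *
c=cam('scene'); save(c,'s11'); cv2.imwrite('pics/s11.png',cv2.resize(c['img'][80:330,220:450],(552,600),interpolation=cv2.INTER_CUBIC))
E
```

```text
shaker-frame mm [142.2  -1.8] z 254.7 F [ 0.6 -0.4  0.3] t 18.7
```

View pics/s11.png

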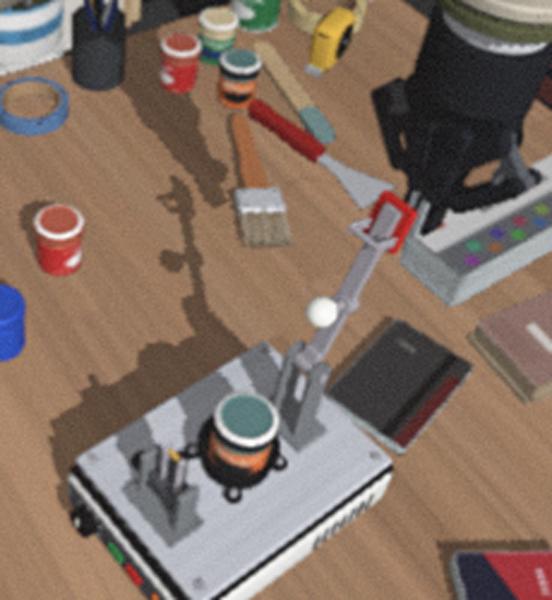

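Request:
play_rows:
  increments: "0 0.008 0 0;-0.001 0.008 0 0;-0.002 0.008 0 0;-0.002 0.008 0 0;-0.003 0.008 0 0;-0.002 0.008 0 0;0 0 0 0"

```text
clock: 19.45
position: [0.6654, -0.128, 0.2705]
ee_rot: [-0.523, 0.471, 0.537, 0.464]
ft_force: [0.4, -0.4, -0.2]
grip_width: 0.002
```

```bash
python3 sh.py;  python3 - <<'E'
from h import *
c=cam('scene'); save(c,'s12'); cv2.imwrite('pics/s12.png',cv2.resize(c['img'][80:330,220:450],(552,600),interpolation=cv2.INTER_CUBIC))
E
```

```text
shaker-frame mm [90.8 -2.2] z 270.5 F [ 0.4 -0.4 -0.2] t 19.45
```

View pics/s12.png

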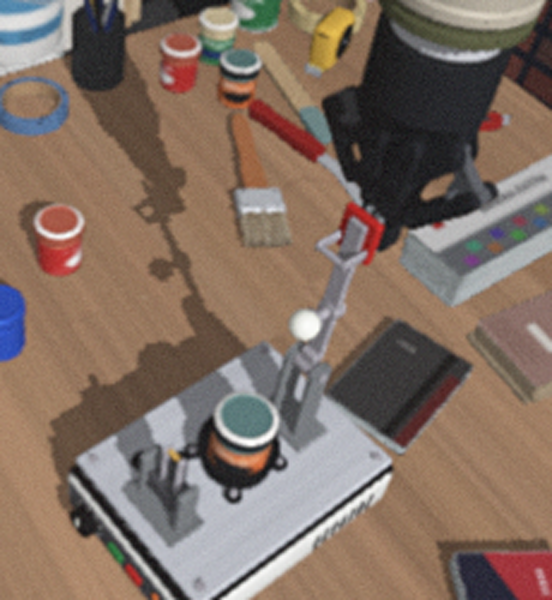

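Request:
play_rows:
  increments: "-0.003 0.008 0 0;-0.004 0.008 0 0;-0.002 0.009 0 0;-0.001 0.009 0 0;0 0.009 0 0;0 0.009 0 0;0 0 0 0"

```text
clock: 20.2
position: [0.6098, -0.1347, 0.2819]
ee_rot: [-0.523, 0.471, 0.538, 0.464]
ft_force: [-0.1, -0.3, 0.0]
grip_width: 0.005
```

```bash
python3 sh.py;  python3 - <<'E'
from h import *
c=cam('scene'); save(c,'s13'); cv2.imwrite('pics/s13.png',cv2.resize(c['img'][80:330,220:450],(552,600),interpolation=cv2.INTER_CUBIC))
E
```

```text
shaker-frame mm [34.8 -2.2] z 281.9 F [-0.1 -0.3  0. ] t 20.2
```

View pics/s13.png

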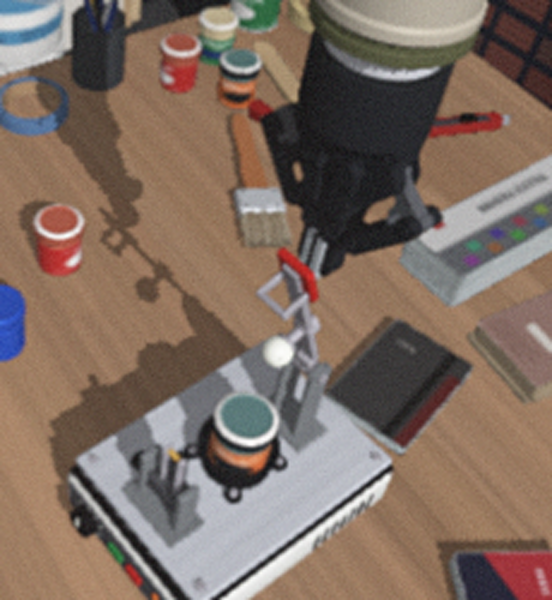

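Request:
play_rows:
  increments: "0.001 0.008 0.0005 0;0.002 0.008 0.0005 0;0.004 0.008 0 0;0.004 0.008 0 0;0.005 0.007 0 0;0.005 0.006 0 0;0.006 0.006 0 0;0.006 0.006 0 0;0 0 0 0"

```text
clock: 21.15
position: [0.5473, -0.141, 0.2461]
ee_rot: [-0.523, 0.471, 0.538, 0.464]
ft_force: [0.4, -0.1, 0.3]
grip_width: -0.001
```

```bash
python3 sh.py;  python3 - <<'E'
from h import *
c=cam('scene'); save(c,'s14'); cv2.imwrite('pics/s14.png',cv2.resize(c['img'][80:330,220:450],(552,600),interpolation=cv2.INTER_CUBIC))
E
```

```text
shaker-frame mm [-28.   -0.8] z 246.1 F [ 0.4 -0.1  0.3] t 21.15
```

View pics/s14.png

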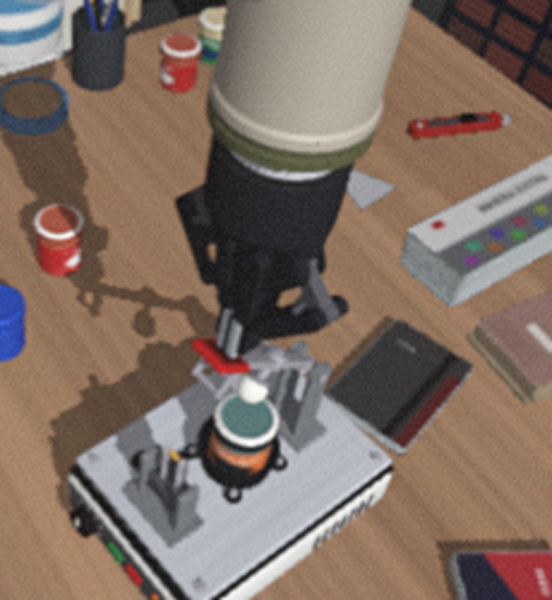

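Request:
play_rows:
  increments: "0.002 0.006 0 0;0.005 0.006 0 0;0.006 0.005 0 0;0.006 0.005 0 0;0.005 0.003 0 0;0 0 0 0"

```text
clock: 21.8
position: [0.5206, -0.1439, 0.2211]
ee_rot: [-0.523, 0.471, 0.538, 0.464]
ft_force: [-0.5, 0.2, -0.5]
grip_width: -0.001
```

```bash
python3 sh.py;  python3 - <<'E'
from h import *
c=cam('scene'); save(c,'s15'); cv2.imwrite('pics/s15.png',cv2.resize(c['img'][130:330,220:420],(600,600),interpolation=cv2.INTER_CUBIC))
c=cam('wrist'); save(c,'w15'); cv2.imwrite('pics/w15.png',cv2.resize(c['img'],(800,600),interpolation=cv2.INTER_CUBIC))
E
```

```text
shaker-frame mm [-54.9  -0.4] z 221.1 F [-0.5  0.2 -0.5] t 21.8
```

View pics/s15.png

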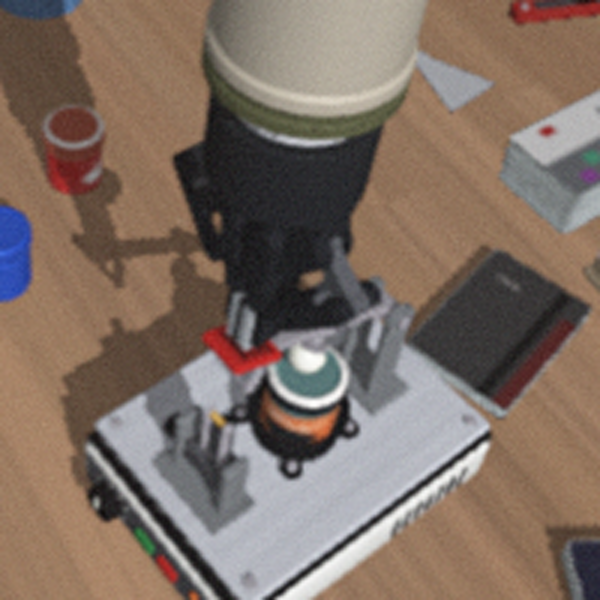

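View pics/w15.png

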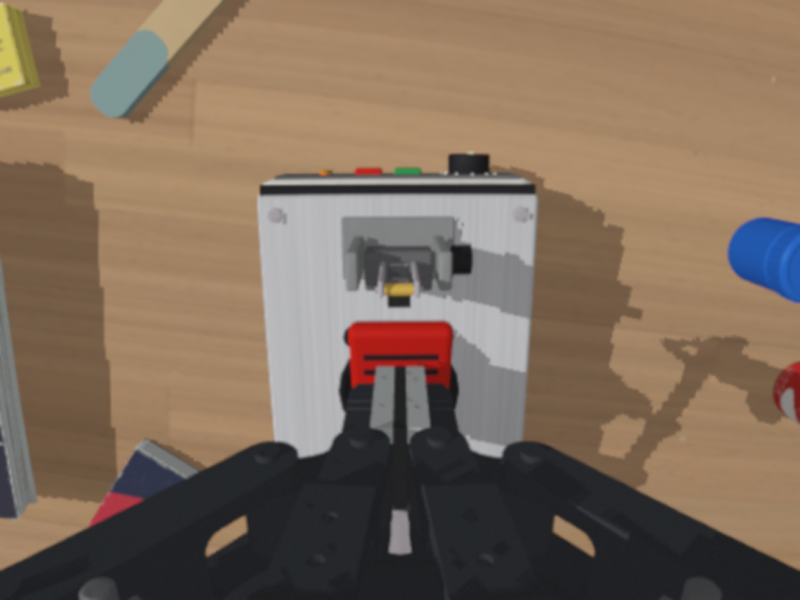

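Request:
play_rows:
  increments: "-0.003 0.002 0 0;-0.001 0.005 0 0;0 0.003 0 0;0.003 0 0 0;0.004 0 0 0;0.004 0 0 0"

```text
clock: 22.5
position: [0.5115, -0.145, 0.216]
ee_rot: [-0.524, 0.47, 0.537, 0.464]
ft_force: [-0.5, 0.7, 0.9]
grip_width: -0.004
```

```bash
python3 sh.py
```

```text
shaker-frame mm [-64.1  -0.4] z 216.0 F [-0.5  0.7  0.9] t 22.5
```

Request:
play_rows:
  increments: "0.002 0 0 0;0.002 0 0 0;0.002 0 0 0"

```text
clock: 22.8
position: [0.5111, -0.1448, 0.2086]
ee_rot: [-0.524, 0.47, 0.537, 0.464]
ft_force: [-0.2, 0.4, 0.1]
grip_width: 0.004
```

Request:
play_rows:
  increments: "0.002 0 0 0;0.002 0.001 0 0"

```text
clock: 23.0
position: [0.5101, -0.1448, 0.2042]
ee_rot: [-0.524, 0.47, 0.538, 0.464]
ft_force: [-0.3, 0.1, -0.3]
grip_width: 0.003
```

Request:
play_rows:
  increments: "0.002 0 0 0;0.002 0 0 0"

```text
clock: 23.2
position: [0.5099, -0.1449, 0.2]
ee_rot: [-0.524, 0.47, 0.538, 0.464]
ft_force: [-1.0, 0.8, 2.6]
grip_width: 0.003
```

Request:
play_rows:
  increments: "0.001 0 0 0;0.001 0 0 0"

```text
clock: 23.4
position: [0.5099, -0.1449, 0.1981]
ee_rot: [-0.524, 0.47, 0.537, 0.464]
ft_force: [-1.1, 0.2, 1.9]
grip_width: -0.001
```

Request:
play_rows:
  increments: "0.001 0 0 0;0.001 0 0 0"

```text
clock: 23.6
position: [0.5099, -0.145, 0.1962]
ee_rot: [-0.524, 0.47, 0.537, 0.464]
ft_force: [-1.6, 0.2, 3.1]
grip_width: 0.002
```

Request:
play_rows:
  increments: "0.001 0 0 0;0.001 0 0 0"

```text
clock: 23.8
position: [0.5099, -0.1451, 0.1942]
ee_rot: [-0.524, 0.47, 0.537, 0.464]
ft_force: [-1.0, 0.8, 2.3]
grip_width: -0.001
```

Request:
play_rows:
  increments: "0.001 0 0 0;0.001 0 0 0"

```text
clock: 24.0
position: [0.5098, -0.1451, 0.1921]
ee_rot: [-0.524, 0.47, 0.537, 0.464]
ft_force: [-0.8, 0.6, 3.0]
grip_width: 0.005
```

Request:
play_rows:
  increments: "0.001 0 0 0;0.001 0 0 0"

```text
clock: 24.2
position: [0.5097, -0.1451, 0.1899]
ee_rot: [-0.524, 0.47, 0.537, 0.464]
ft_force: [-0.9, -0.4, 2.8]
grip_width: 0.003
```

Request:
play_rows:
  increments: "0.001 0 0 0;0.001 0 0 0"

```text
clock: 24.4
position: [0.5096, -0.1451, 0.1878]
ee_rot: [-0.524, 0.47, 0.537, 0.464]
ft_force: [-2.1, -0.8, 2.8]
grip_width: 0.004
```

Request:
play_rows:
  increments: "0.001 0 0 0;0.001 0 0 0"

```text
clock: 24.6
position: [0.5096, -0.1452, 0.1856]
ee_rot: [-0.524, 0.47, 0.537, 0.464]
ft_force: [-2.2, -0.7, 3.3]
grip_width: -0.002
```

Request:
play_rows:
  increments: "0.001 0 0 0;0.001 0 0 0"

```text
clock: 24.8
position: [0.5094, -0.1452, 0.1834]
ee_rot: [-0.524, 0.47, 0.537, 0.464]
ft_force: [-1.5, 0.6, 4.0]
grip_width: -0.001
```

Request:
play_rows:
  increments: "0.001 0 0 0;0.001 0 0 0"

```text
clock: 25.0
position: [0.5094, -0.1452, 0.1813]
ee_rot: [-0.524, 0.47, 0.537, 0.464]
ft_force: [-1.9, -0.5, 4.1]
grip_width: -0.0
```

Request:
play_rows:
  increments: "0.001 0 0 0;0.001 0 0 0"

```text
clock: 25.2
position: [0.5092, -0.1452, 0.1791]
ee_rot: [-0.524, 0.47, 0.537, 0.464]
ft_force: [-2.5, 1.0, 3.5]
grip_width: -0.001
```

Request:
play_rows:
  increments: "0.001 0 0 0"

```text
clock: 25.3
position: [0.5091, -0.1453, 0.1781]
ee_rot: [-0.524, 0.471, 0.537, 0.464]
ft_force: [-3.5, 0.4, 7.9]
grip_width: -0.0
```

Request:
play_rows:
  increments: "0.001 0 0 0"

```text
clock: 25.4
position: [0.5091, -0.1453, 0.1774]
ee_rot: [-0.524, 0.471, 0.537, 0.464]
ft_force: [-4.9, 0.6, 11.4]
grip_width: 0.003
```

```bash
python3 sh.py;  python3 - <<'E'
from h import *
c=cam('wrist'); save(c,'w16'); cv2.imwrite('pics/w16.png',cv2.resize(c['img'],(800,600),interpolation=cv2.INTER_CUBIC))
E
```

```text
shaker-frame mm [-66.4  -0.4] z 177.4 F [-4.9  0.6 11.4] t 25.4
```

View pics/w16.png

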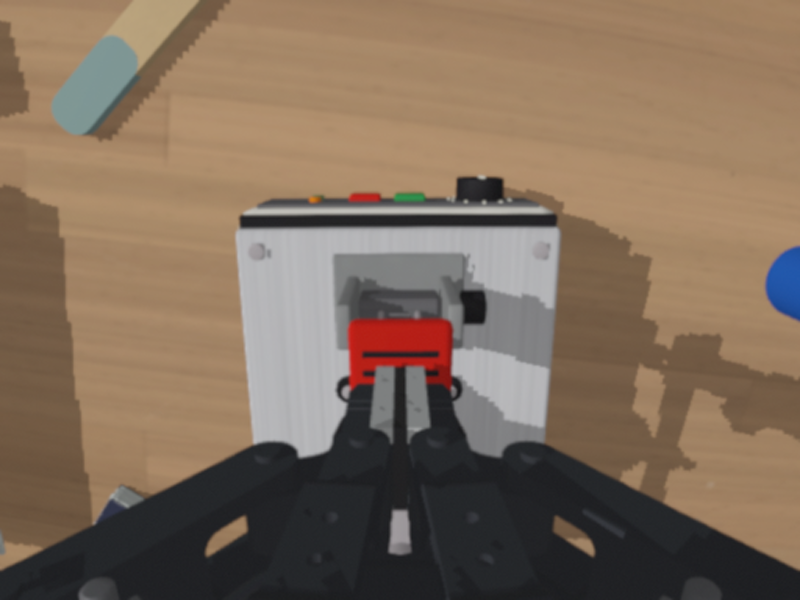

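Request:
play_rows:
  increments: "0.001 0 0 0"

```text
clock: 25.55
position: [0.5091, -0.1453, 0.177]
ee_rot: [-0.524, 0.471, 0.537, 0.464]
ft_force: [-6.0, 0.5, 12.9]
grip_width: 0.004
```

Request:
play_rows:
  increments: "0.001 0 0 0"

```text
clock: 25.65
position: [0.5091, -0.1453, 0.1768]
ee_rot: [-0.524, 0.471, 0.537, 0.464]
ft_force: [-7.1, 0.7, 13.9]
grip_width: 0.002
```

Request:
play_rows:
  increments: "0.0012 0 0 0"

```text
clock: 25.75
position: [0.509, -0.1453, 0.1764]
ee_rot: [-0.524, 0.471, 0.537, 0.464]
ft_force: [-6.7, 0.7, 12.9]
grip_width: 0.002
```

Request:
play_rows:
  increments: "0.0012 0 0 0"

```text
clock: 25.85
position: [0.509, -0.1454, 0.1761]
ee_rot: [-0.524, 0.471, 0.537, 0.464]
ft_force: [-7.9, 1.3, 13.7]
grip_width: -0.005
```

Request:
play_rows:
  increments: "0.0014 0 0 0"

```text
clock: 25.95
position: [0.5089, -0.1454, 0.1756]
ee_rot: [-0.525, 0.471, 0.537, 0.463]
ft_force: [-6.4, 0.9, 12.4]
grip_width: 0.0
```

Request:
play_rows:
  increments: "0.0014 0 0 0"

```text
clock: 26.05
position: [0.5088, -0.1453, 0.1749]
ee_rot: [-0.525, 0.472, 0.536, 0.463]
ft_force: [-6.2, 0.6, 9.9]
grip_width: 0.002
```

Request:
play_rows:
  increments: "0.001 0 0 0"

```text
clock: 26.15
position: [0.5087, -0.1453, 0.1742]
ee_rot: [-0.525, 0.472, 0.536, 0.463]
ft_force: [-4.5, 0.7, 7.0]
grip_width: 0.0
```

Request:
play_rows:
  increments: "0.0008 0 0 0"

```text
clock: 26.25
position: [0.5086, -0.1453, 0.1736]
ee_rot: [-0.525, 0.472, 0.536, 0.463]
ft_force: [-2.6, -0.4, 3.8]
grip_width: -0.004
```

Request:
play_rows:
  increments: "0.0008 0 0 0"

```text
clock: 26.35
position: [0.5087, -0.1452, 0.1726]
ee_rot: [-0.525, 0.472, 0.536, 0.463]
ft_force: [0.6, -0.2, -0.5]
grip_width: 0.002
```

Force has fallen to nothing, so the roller has snapped over. I feel on gently to the stop.

Request:
play_rows:
  increments: "0.0006 0 0 0"

```text
clock: 26.45
position: [0.5088, -0.1451, 0.1717]
ee_rot: [-0.525, 0.472, 0.536, 0.463]
ft_force: [0.2, 0.1, -0.0]
grip_width: -0.001
```

Request:
play_rows:
  increments: "0.0006 0 0 0"

```text
clock: 26.55
position: [0.5088, -0.1451, 0.1709]
ee_rot: [-0.525, 0.472, 0.536, 0.463]
ft_force: [-1.6, 0.1, 7.1]
grip_width: 0.002
```

Request:
play_rows:
  increments: "0.0006 0 0 0"

```text
clock: 26.65
position: [0.5088, -0.1451, 0.1707]
ee_rot: [-0.525, 0.472, 0.536, 0.463]
ft_force: [-4.3, 0.8, 10.6]
grip_width: 0.001
```

Hard stop felt: force rose to 10.6 N, about 8 mm below first touch. I release and back off upwards.

Request:
play_rows:
  increments: "-0.001 0 0 0;-0.003 0 0 0;-0.008 0 0 0;-0.012 0.002 0 0;-0.015 0.003 0 0;-0.018 0.003 0 0;-0.02 0.002 0 0;-0.02 0 0 0;-0.015 0 0 0;-0.005 0 0 0;0 0 0 0"

```text
clock: 27.75
position: [0.5006, -0.1461, 0.3007]
ee_rot: [-0.527, 0.471, 0.535, 0.464]
ft_force: [-0.3, -0.3, 0.4]
grip_width: -0.0
```

```bash
python3 sh.py;  python3 - <<'E'
from h import *
c=cam('wrist'); save(c,'w17'); cv2.imwrite('pics/w17.png',cv2.resize(c['img'],(800,600),interpolation=cv2.INTER_CUBIC))
c=cam('scene'); save(c,'s17'); cv2.imwrite('pics/s17.png',cv2.resize(c['img'][150:350,220:420],(600,600),interpolation=cv2.INTER_CUBIC))
# predicted pad centre in wrist for angles
cup=np.array([.575,-.1368]);ex=np.array([np.cos(.122),np.sin(.122)])
w=load('w17')
for a in [0,.05,.1,.15,.2,.25,.3]:
    x=60-(133*np.cos(a)-11.5*np.sin(a)); z=147.5+133*np.sin(a)+11.5*np.cos(a)
    q=60-(151*np.cos(a)-11.5*np.sin(a)); zq=147.5+151*np.sin(a)+11.5*np.cos(a)
    P=[[*(cup+ex*x/1e3),z/1e3],[*(cup+ex*q/1e3),zq/1e3]]
    print(a,(w2px(w,P)*1.5625).round().tolist(),((w2px(c,P)-[220,150])*3).round().tolist())
E
```

```text
shaker-frame mm [-75.   -0.2] z 300.7 F [-0.3 -0.3  0.4] t 27.75
0 [[398.0, 285.0], [399.0, 252.0]] [[211.0, 344.0], [185.0, 360.0]]
0.05 [[398.0, 290.0], [399.0, 256.0]] [[213.0, 337.0], [187.0, 352.0]]
0.1 [[398.0, 295.0], [399.0, 261.0]] [[215.0, 329.0], [190.0, 344.0]]
0.15 [[398.0, 301.0], [398.0, 267.0]] [[218.0, 322.0], [193.0, 335.0]]
0.2 [[398.0, 308.0], [398.0, 275.0]] [[222.0, 313.0], [197.0, 326.0]]
0.25 [[398.0, 316.0], [398.0, 283.0]] [[226.0, 305.0], [201.0, 316.0]]
0.3 [[398.0, 325.0], [398.0, 293.0]] [[230.0, 296.0], [206.0, 306.0]]
```

View pics/w17.png

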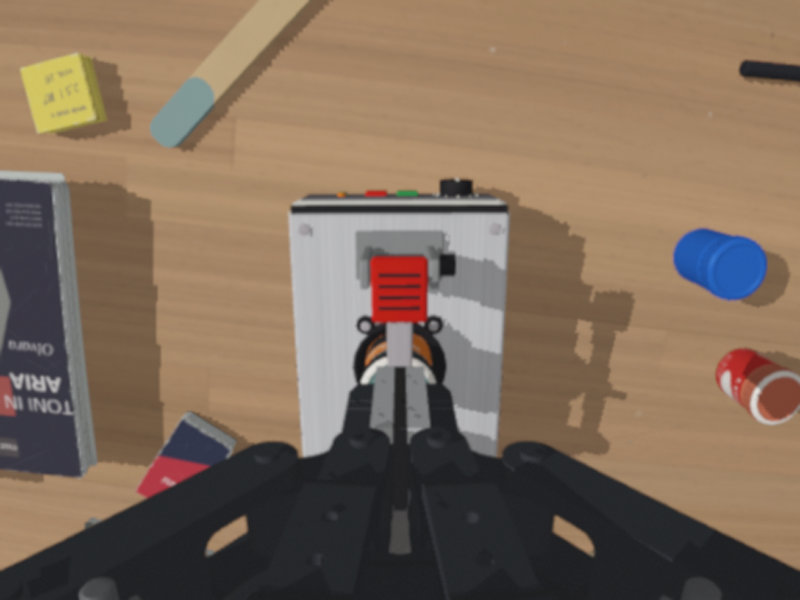

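View pics/s17.png

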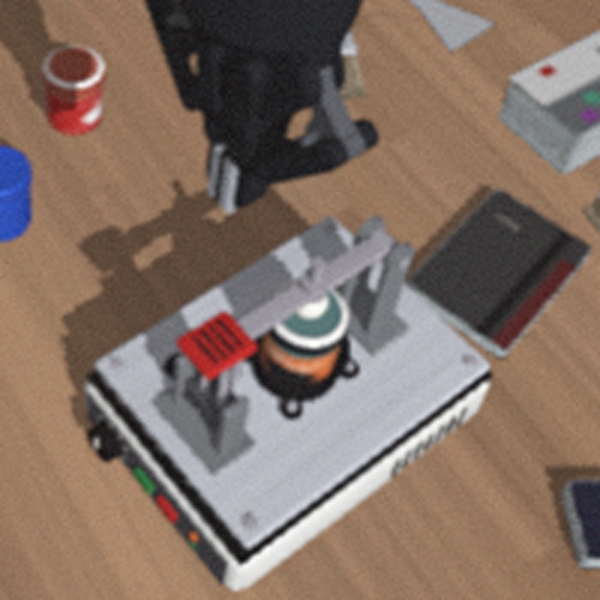

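Both views agree on a bar angle of about 0.03: pad centre at (399,288) in the wrist view and (217,343) in the scene crop. The bar stays shut on its own, the pot is upright in the cup, and the gripper is clear.

```bash
python3 -c "
from h import *
print(workorder.hand_in())"
```

```text
the job is handed in; nothing more can be done
None
```

The orange tester pot is down in the shaker cup with the clamp bar caught shut over it. The job is handed in at about 28 s of the 72 s allowed. Hand-in reports no verdict.

- **Loading:** I picked the pot up by its lid, lowered it into the cup with no noticeable side force and let it go about 1 mm above the floor. The pictures then showed it upright, centred and released while the bar was still open.
- **Clamping:** I swung the bar over with closed fingers and pressed it down in small steps. The foot gave 2–4 N, then the roller rose to a measured peak of about 14 N. The force fell to zero as it snapped over, and I stopped at the hard stop at 10.6 N, well under 25 N.
- **Final check:** After backing off, both the wrist and scene views put the bar at about 0.03 rad with nothing touching it. The pot was upright in the cup.
- **Other pots:** The arm kept clear of the red and green pots and the blue look-alikes. I did not measure their positions again at the end.
- **Measurement disagreements:** The camera estimates of the cup centre differed by about 2 mm, and the pot still went in freely. The tool drifted up to about 1.5° from vertical while moving.

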